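Lock the plier rack with its T-key

ROBOT

A 6-joint arm with a two-finger parallel gripper is mounted at the origin on the work surface. World frame = base frame: x ahead of the robot, y to its left, z up, the work surface at z = 0. Lengths are in m, angles in degrees, forces in N, time in s.
With the tool pointing down it reaches from about 0.3 to 0.75 m from the base axis. Payload 8.5 kg.
Tool frame: the origin (TCP) lies on the centre line of the jaws, within the pads' length; the fingertips stand 19 mm ahead of it and the grasp point (between the pads) is the TCP (env.tcp_to_tips is the z of the fingertips in the tool frame, in m); z points along the fingers, y is the line along which they close (so a half turn about z gives the same grasp; the last joint's range is limited). The gripper opens to 85 mm and grips with 20 to 120 N. Pads are 22 mm wide; open, the fingers measure 114 mm over their backs; the gripper's body (76 mm by 85 mm) begins 54 mm behind the grasp point. The pads swing forward as they close: fully open they stand 13 mm farther back than shut.
Start: joints at [56.247, 21.807, 74.336, -0, 83.858, -12.336], TCP at [0.201, 0.512, 0.25] pointing down, gripper open.
Joint ranges: [-178.18, 178.18], [-50.72, 133.34], [12.68, 142.11], [-81.47, 261.47], [9.98, 163.14], [-165.26, 165.26]. Speed limits (degrees/s): [136.94, 136.94, 180, 180, 180, 180].

INTERFACE

Orientations are given as a 3x3 rotation matrix whose columns are the frame's x, y, z axes.
In Python, from rig import env gives the robot as it stands.
- The arm moves only by the tool servo_tool, never from a script. Its argument "steps" is a list of rows, each an object of numbers: "tx", "ty", "tz": the shift along the world's x, y, z in cm; "yaw": the turn about the world's z in degrees; "claw": the finger opening in cm, from 0 to 8.54. In form: [{"tx": .., "ty": .., "tz": .., "yaw": .., "claw": ..}, ...]. A call has 1 to 20 rows; each row shifts and turns the commanded pose from where the row before left it; what a row does not reach is not made up. A row lasts 1/10 s, in which the tool goes at most 50 mm and 8.59 degrees, less where a joint would pass 70% of its speed; a pose out of reach is approached as far as the arm can. A call with a gripper value outside its range is refused whole. The fingers move at their own pace and stop on an object; "newtons" is the grip in N (left out, the last holds). Time passes only in rows, so rows that do not move let the fingers close. It gives the time, the measured TCP pose, the force, the opening and the grip force at its end, in the units of the state.
- env.observe(): the state, without advancing time (a new reading comes with each control period).
- env.get_image(name): name is "scene" or "top" or "wrist"; returns (picture, depth): 480x640x3 uint8, red, green, blue; 480x640 float32, m along the optical axis (not along the pixel's ray), 0 where there is no reading.
- env.camera_model(name): a dict with "fovy" (degrees; the focal length in pixels is half the picture's height over the tangent of half this angle, whatever the lens; pixels are square), "cx", "cy" (the principal point, pixels), "T" (4x4, takes a point from camera to world coordinates). Camera axes: x right, y down, z forward; pixel columns grow to the right and rows downward; lengths in m; the calibration is good to about 2 mm. A picture is of the moment at which its call begins: read the wrist's pose just before it. camera_model takes no time and is no camera call; for the wrist camera it gives the pose at the moment of the call.
- env.close_job(): hands the job in; it is judged then, once.
The state is a dict: "time_s": time; "q": joint angles; "qvel": joint speeds; "joint_efforts": joint torques, N m; "position": TCP position; "tool_rot": TCP orientation; "ft_force": force on the tool from outside, world axes, zero at the start; "wrist_torque": the same for the moment, N m; "grip_width": finger opening in m; "gripper_force": force on a finger pad.
Only numpy, scipy, OpenCV 4.12 (cv2) and the standard library are available. Lean on these libraries where they do the work, as an engineer would, in place of code of your own. Each camera call takes 0.05 s, during which the arm holds its last target. There are 200 camera calls.

TASK

Lock the plier rack for the cart's next move: take the T-key out of its well in the blue tray, find the slot of the rack's lock block with its T-head and pass it through, press it down against the spring, turn it a quarter turn and let the spring lift it into the cross groove, so that it stays upright and locked when let go. The lock is delicate: never bear on the rack or lock with the key by more than 25 N, and leave everything else where it is.

Things in the scene. Friction and masses are not known exactly. Their poses are not given: they have to be found in the camera images.
- key_grip (a point): Middle of the loose T-key's black paddle handle: 36 mm long (x), 12 mm thick (y), 42 mm tall (z up). Below it a round steel flange, 46 mm across, 4 mm thick, underside 25 mm below this point. Starts upright in a tray well at any yaw, hung by its flange on the rim, this point 59 mm above the work surface; it can shift and turn slightly there; lift it 25 mm to clear. 0.1 kg.
- slot (a point): Nominal centre of the slot mouth in the level top face of the steel lock block (60 x 60 mm), 50 mm above the work surface; z up. The block was clamped by hand in its channel: the true slot lies up to 8 mm from this point along this point's +x or -x (exact in y and yaw). Slot 34 mm (y) by 11 mm (x), square-edged: 2 mm and 1 mm clearance each side for the T-bar. The block sits on a rubber pad, sinking about 1 mm per 8 N.
- pin_center (a point): Middle of a plain pin standing in the other well of the tray: round black knob 24 mm across, same flange, no T-bar; 59 mm tall, this point 30 mm above its lower end. Leave it.
- tray: Blue silicone tray, fixed, 100 mm (x) by 220 mm (y), rim 14 mm high, origin at the centre of its underside. Two raised wells 56 x 56 mm, 34 mm high, with square 36 mm mouths, centred at y = +58 mm and -58 mm.
- rack: Fixed grey plastic plier rack with its lock; origin on the work surface below point slot, same axes. Key_grip over the lock's top face: 28 mm when the T-bar starts to clear the underside and can turn (about 7.5 N), 25 mm when the flange lands, a hard stop (10 N), 31 mm when locked. Three pliers stand on the +x side, from 112 mm out, up to 115 mm high.
- spool: Small steel spool 22 mm across, 15 mm tall, on the tray's floor between the wells; origin at its underside. Bystander.
- cube: Clear acrylic cube box with a flip top, 82 mm; origin at the centre of its underside. Bystander.
- grabber: Press-button grabber tool lying on the surface, 580 mm long along its y, 24 mm high; origin under its middle. Bystander.
- driver: Screwdriver lying on the surface, 160 mm long. Bystander.
- jar: Small glass jar with a steel cap, 54 mm across, 75 mm tall; origin at its underside. Bystander.
- roll: Cardboard ring 90 mm across, 30 mm tall; origin at its underside. Bystander.
- key: The T-key's lower end: origin at the centre of the T-bar's underside, 46 mm below key_grip, same axes. The T-bar is 30 mm long along x (parallel to the paddle), 9 mm wide, 8 mm tall, its lower edges rounded by 1.2 mm; above it a 9 mm round shank, 13 mm long, up to the flange.
- under (a point): Inside the lock, 13 mm below point slot, same axes. The top is 10 mm thick; below it is a 36 x 36 mm cavity where the T-bar can turn either way. A groove along x in the underside, 12.5 mm wide, 3 mm deep, takes the T-bar after a quarter turn. A spring plunger meets the T-bar's bottom at this depth: 3.4 N, then 0.8 N more per mm.

How it is judged:
By the outcome, as a careful person would: the job done as asked, in the order asked, and still so for the second after the job is handed in, with the robot touching nothing.
It also fails if it takes over 69 s, if anything falls off the work surface, if the arm or the gripper's body presses on something with over 40 N, if the wrist force passes 120 N, or if a joint passes its speed limit or range.

## Working session

There is one attempt and no reset: what is moved stays moved. The work goes in short steps, Python scripts to look and compute and a tool call to move; the robot and the scene stay as the last step left them, time stands still between calls to the robot, and variables do not carry over. Pictures are saved under pics/ and viewed, at most 10 in all, crops included, and the job is handed in when it is done.

Besides the shell and the picture viewer there is one more tool, called after "Call:" as name([rows], argument=value, ...), one row to a line, values as JSON. servo_tool: Moves the arm, as the interface text tells. Its arguments: {"type":"object","properties":{"steps":{"type":"array"},"newtons":{"type":"number"}},"required":["steps"]}

```bash
mkdir -p pics
cat > h.py <<'E'
import numpy as np, cv2
from rig import env
def grab(n,f=None):
    M=env.camera_model(n); im,d=env.get_image(n)
    if f: cv2.imwrite('pics/'+f,im[:,:,::-1])
    return im,d,M
def foc(M): return 240/np.tan(np.radians(M['fovy']/2))
def ray(M,u,v):
    T=np.array(M['T']); r=T[:3,:3]@np.array([(u-M['cx'])/foc(M),(v-M['cy'])/foc(M),1]); return T[:3,3],r
def onz(M,u,v,z):
    o,r=ray(M,u,v); return o+r*(z-o[2])/r[2]
def pts(d,M):
    v,u=np.mgrid[:480,:640]; f=foc(M); P=np.stack([(u-M['cx'])/f*d,(v-M['cy'])/f*d,d],-1)
    T=np.array(M['T']); return P@T[:3,:3].T+T[:3,3]
E
python3 - <<'E'
from h import *
for n in ('top','scene'):
    im,d,M=grab(n,n+'0.png'); np.savez('pics/'+n+'0.npz',im=im,d=d,T=M['T'],fovy=M['fovy'],cx=M['cx'],cy=M['cy'])
    print(n,M['fovy'],np.array(M['T']).round(3).tolist())
E
```

```text
top 54.76554140310776 [[-0.0, -0.997, 0.074, 0.443], [-1.0, -0.0, -0.004, -0.029], [0.004, -0.074, -0.997, 1.222], [0.0, 0.0, 0.0, 1.0]]
scene 55.229860832194724 [[-0.473, 0.689, -0.549, 1.234], [0.881, 0.359, -0.308, 0.373], [-0.015, -0.63, -0.777, 1.024], [0.0, 0.0, 0.0, 1.0]]
```

View pics/top0.png

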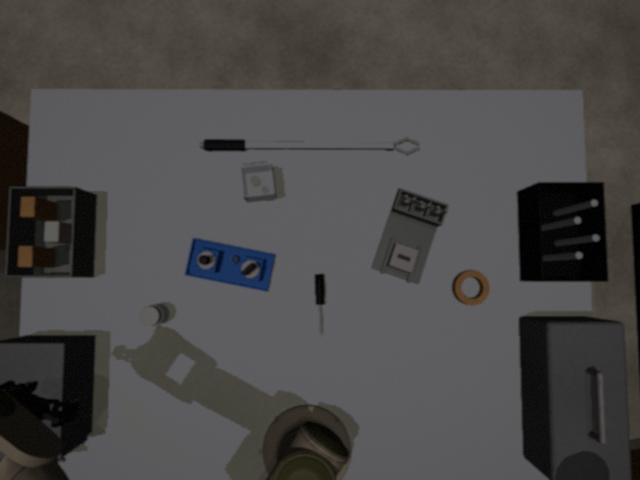

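View pics/scene0.png

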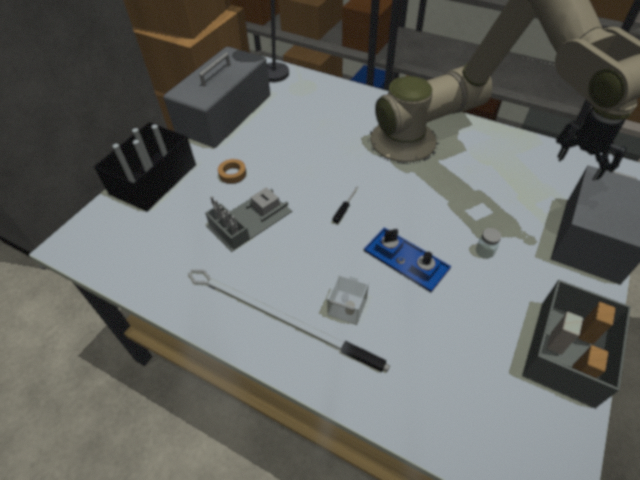

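Top view: the blue tray is at (231,264), with the key's diagonal paddle at (251,268) and the round pin at (207,260). The lock block is at (404,257) with a dark slot, and the pliers are above it at (420,207). Next I get rough positions and the wrist camera geometry.

```bash
cat > m1.py <<'E'
from h import *
z=np.load('pics/top0.npz'); M={k:z[k] for k in('T','fovy','cx','cy')}; im,d=z['im'],z['d']; P=pts(d,M)
hsv=cv2.cvtColor(im,cv2.COLOR_RGB2HSV)
blue=cv2.inRange(hsv,(105,150,40),(130,255,255)); c=max(cv2.findContours(blue,0,1)[0],key=cv2.contourArea)
r=cv2.minAreaRect(c); print('tray px',r)
bp=[onz(M,*p,0.014) for p in cv2.boxPoints(r)]; print(np.round(bp,4).tolist())
print('key',onz(M,251,268,.08).round(3),'pin',onz(M,207,260,.055).round(3),'block',onz(M,404,257,.05).round(3),'pliers',onz(M,420,207,.1).round(3))
# block top by depth
b=P[230:290,370:440]; m=(b[...,2]>.043)&(b[...,2]<.058); 
c=max(cv2.findContours(m.astype(np.uint8),0,1)[0],key=cv2.contourArea); print('block rect',cv2.minAreaRect(c), np.median(b[...,2][m]))
m=cv2.inRange(P[...,2],.06,.1)[240:290,180:280]; print([cv2.minAreaRect(c) for c in cv2.findContours(m,0,1)[0]])
W=env.camera_model('wrist');o=env.observe();R=np.array(o['tool_rot']);T=np.array(W['T']);print(W['fovy'],W['cx'],W['cy'],(R.T@(T[:3,3]-o['position'])).round(4),(R.T@T[:3,:3]).round(3).tolist());print(R.round(3).tolist(),o['ft_force'],env.tcp_to_tips)
E
python3 m1.py
```

```text
tray px ((229.75, 264.25), (82.7610092163086, 36.28148651123047), 11.309932708740234)
[[0.4484, 0.3157, 0.014], [0.5412, 0.2992, 0.014], [0.4988, 0.0868, 0.014], [0.4064, 0.1046, 0.014]]
key [0.463 0.137 0.08 ] pin [0.483 0.251 0.055] block [ 0.491 -0.246  0.05 ] pliers [ 0.611 -0.278  0.1  ]
block rect ((32.849998474121094, 27.450000762939453), (24.033308029174805, 23.717082977294922), 18.434946060180664) 0.049036395867352645
[((67.31707763671875, 28.646343231201172), (5.4660820960998535, 14.992681503295898), 51.34019470214844), ((22.5, 19.5), (9.0, 9.0), 90.0)]
62.121837754806975 316.0516561390775 241.70918371166238 [ 0.0656 -0.     -0.1227] [[0.0, -0.964, -0.266], [1.0, 0.0, -0.0], [0.0, -0.266, 0.964]]
[[-0.931, 0.365, -0.001], [0.365, 0.931, -0.001], [0.0, -0.001, -1.0]] [0.03954885 0.35155975 0.33674479] 0.019
```

Call:
servo_tool([
  {"tx": 1.6,"ty": -2.4,"yaw": -2},
  {"tx": 1.6,"ty": -2.4,"yaw": -2},
  {"tx": 1.6,"ty": -2.4,"yaw": -2},
  {"tx": 1.6,"ty": -2.4,"yaw": -2},
  {"tx": 1.6,"ty": -2.4,"yaw": -2},
  {"tx": 1.6,"ty": -2.4,"yaw": -2},
  {"tx": 1.6,"ty": -2.4,"yaw": -2},
  {"tx": 1.6,"ty": -2.4,"yaw": -2},
  {"tx": 1.6,"ty": -2.4,"yaw": -2},
  {"tx": 1.6,"ty": -2.4,"yaw": -2},
  {"tx": 1.6,"ty": -2.4,"yaw": -2},
  {"tx": 1.6,"ty": -2.4,"yaw": -2},
  {"tx": 1.6,"ty": -2.4,"yaw": -2},
  {"tx": 1.6,"ty": -2.4,"yaw": -2},
  {"tx": 1.6,"ty": -2.4,"yaw": -2},
  {},
  {},
])

```text
invalid input at $.steps[0]: expected keys tx, ty, tz, yaw, claw
```

Run:
```python
from h import *
im,d,M=grab('wrist','w1.png'); np.savez('pics/w1.npz',im=im,d=d,T=M['T'],fovy=M['fovy'],cx=M['cx'],cy=M['cy'])
o=env.observe();print(o['time_s'],o['position'],o['tool_rot'][:2])
```

```text
0.15 [0.20069497 0.511864   0.24984226] [[-9.30964583e-01  3.65108913e-01 -6.53488886e-04]
 [ 3.65109395e-01  9.30964172e-01 -9.16520207e-04]]
```

View pics/w1.png

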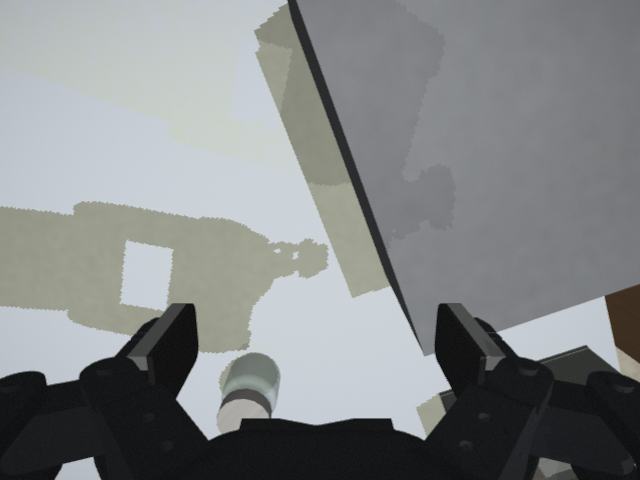

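The arm did not move: every row needs all the keys. The picture is of the start place, with the fingers at the bottom and the jar cap at (245,400). I'm sending the move again with full rows.

Call:
servo_tool([
  {"tx": 1.6,"ty": -2.4,"tz": 0,"yaw": -2,"claw": 8.5},
  {"tx": 1.6,"ty": -2.4,"tz": 0,"yaw": -2,"claw": 8.5},
  {"tx": 1.6,"ty": -2.4,"tz": 0,"yaw": -2,"claw": 8.5},
  {"tx": 1.6,"ty": -2.4,"tz": 0,"yaw": -2,"claw": 8.5},
  {"tx": 1.6,"ty": -2.4,"tz": 0,"yaw": -2,"claw": 8.5},
  {"tx": 1.6,"ty": -2.4,"tz": 0,"yaw": -2,"claw": 8.5},
  {"tx": 1.6,"ty": -2.4,"tz": 0,"yaw": -2,"claw": 8.5},
  {"tx": 1.6,"ty": -2.4,"tz": 0,"yaw": -2,"claw": 8.5},
  {"tx": 1.6,"ty": -2.4,"tz": 0,"yaw": -2,"claw": 8.5},
  {"tx": 1.6,"ty": -2.4,"tz": 0,"yaw": -2,"claw": 8.5},
  {"tx": 1.6,"ty": -2.4,"tz": 0,"yaw": -2,"claw": 8.5},
  {"tx": 1.6,"ty": -2.4,"tz": 0,"yaw": -2,"claw": 8.5},
  {"tx": 1.6,"ty": -2.4,"tz": 0,"yaw": -2,"claw": 8.5},
  {"tx": 1.6,"ty": -2.4,"tz": 0,"yaw": -2,"claw": 8.5},
  {"tx": 1.6,"ty": -2.4,"tz": 0,"yaw": -2,"claw": 8.5},
  {"tx": 0,"ty": 0,"tz": 0,"yaw": 0,"claw": 8.5},
  {"tx": 0,"ty": 0,"tz": 0,"yaw": 0,"claw": 8.5},
])

```text
time_s: 1.85
position: [0.4407, 0.1519, 0.25]
tool_rot: [[-0.623, 0.782, -0.001], [0.782, 0.623, 0.0], [0.001, -0.001, -1.0]]
ft_force: [0.0, 0.2, -0.2]
grip_width: 0.0853
gripper_force: 0.0
```

Run:
```python
from h import *
im,d,M=grab('wrist','w2.png'); np.savez('pics/w2.npz',im=im,d=d,T=M['T'],fovy=M['fovy'],cx=M['cx'],cy=M['cy'])
o=env.observe();print(o['time_s'],o['position'],o['tool_rot'][:2])
```

```text
1.9 [0.44041923 0.15235876 0.25016065] [[-6.23948748e-01  7.81464982e-01 -6.64558903e-04]
 [ 7.81465047e-01  6.23948984e-01  2.15970380e-04]]
```

Call:
servo_tool([
  {"tx": 0,"ty": -2.5,"tz": 0,"yaw": 0,"claw": 8.5},
  {"tx": 0,"ty": -2.5,"tz": 0,"yaw": 0,"claw": 8.5},
  {"tx": 0,"ty": 0,"tz": 0,"yaw": 0,"claw": 8.5},
  {"tx": 0,"ty": 0,"tz": 0,"yaw": 0,"claw": 8.5},
])

```text
time_s: 2.3
position: [0.4404, 0.1027, 0.2504]
tool_rot: [[-0.624, 0.781, 0.0], [0.781, 0.624, 0.0], [0.0, 0.0, -1.0]]
ft_force: [-0.4, -0.3, 0.7]
grip_width: 0.085
gripper_force: 0.0
```

Run:
```python
from h import *
im,d,M=grab('wrist','w3.png'); np.savez('pics/w3.npz',im=im,d=d,T=M['T'],fovy=M['fovy'],cx=M['cx'],cy=M['cy'])
o=env.observe();print(o['time_s'],o['position'],o['tool_rot'][:2],o['ft_force'])
z=np.load('pics/w2.npz'); P=pts(z['d'],z); m=cv2.inRange(P[...,2],.066,.1); m[330:]=0
for c in cv2.findContours(m,0,1)[0]:
    if cv2.contourArea(c)>50: print(cv2.minAreaRect(c))
```

```text
2.35 [0.44048612 0.10290754 0.25040673] [[-6.24414753e-01  7.81092961e-01  5.06662304e-05]
 [ 7.81092934e-01  6.24414712e-01  3.09820970e-04]] [-0.3529167  -0.45443097 -0.72405431]
((331.1402893066406, 244.94570922851562), (47.94567108154297, 15.601369857788086), 87.27368927001953)
((450.0, 147.5), (31.0, 32.0), 90.0)
```

View pics/w2.png

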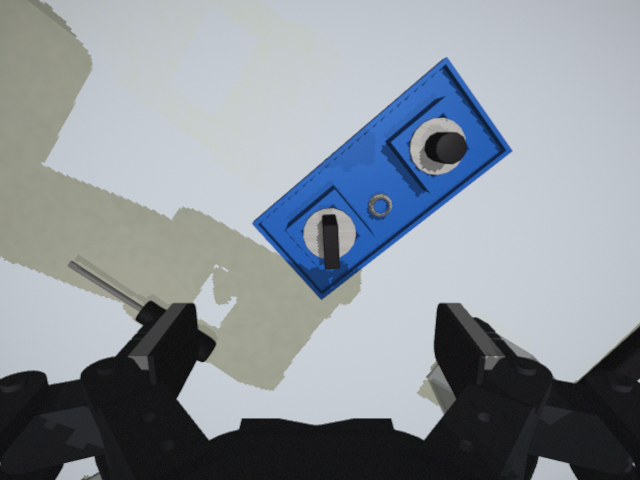

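Wrist view: the key's paddle is at (331,240) on its bright flange (329,233), and the pin's round knob is at (447,147). Next I triangulate the paddle top and flange from the two views.

```bash
cat > m2.py <<'E'
from h import *
def tri(A,B):
    (o1,r1),(o2,r2)=A,B; r1=r1/np.linalg.norm(r1); r2=r2/np.linalg.norm(r2)
    s=np.linalg.lstsq(np.stack([r1,-r2],1),o2-o1,rcond=None)[0]; p,q=o1+s[0]*r1,o2+s[1]*r2
    return (p+q)/2,np.linalg.norm(p-q)
if __name__=='__main__':
    tops=[];fl=[]
    for n in('w2','w3'):
        z=np.load(f'pics/{n}.npz'); P=pts(z['d'],z); hsv=cv2.cvtColor(z['im'],cv2.COLOR_RGB2HSV)
        near=(np.hypot(P[...,0]-.465,P[...,1]-.137)<.045)
        m=(near&(P[...,2]>.074)&(P[...,2]<.09)).astype(np.uint8)
        c=max(cv2.findContours(m,0,1)[0],key=cv2.contourArea); r=cv2.minAreaRect(c); tops.append(ray(z,*r[0]))
        Q=P[m>0]; w=cv2.minAreaRect((Q[:,:2]*1e4).astype(np.float32)); zt=np.median(Q[:,2])
        B=np.array(cv2.boxPoints(r)); W=np.array([onz(z,*b,zt) for b in B]); e=W[1:]-W[:-1]; k=np.argmax(np.linalg.norm(e[:2],axis=1)); 
        print(n,'top',r,zt,'ctr',onz(z,*r[0],zt).round(4),'len',np.linalg.norm(e[:2],axis=1).round(4),'yaw',np.degrees(np.arctan2(e[k,1],e[k,0])),w)
        m=(near&(P[...,2]>.032)&(P[...,2]<.045)&(hsv[...,1]<60)&(hsv[...,2]>120)).astype(np.uint8)
        c=np.vstack([c for c in cv2.findContours(m,0,1)[0] if cv2.contourArea(c)>30]); (x,y),rad=cv2.minEnclosingCircle(c); fl.append(ray(z,x,y)); zf=np.median(P[m>0][:,2])
        print('  flange',(x,y),rad,zf,onz(z,x,y,zf).round(4))
    print('tri top',tri(*tops),'flange',tri(*fl))
E
python3 m2.py
```

```text
w2 top ((331.18212890625, 245.82469177246094), (46.185768127441406, 15.601369857788086), 87.27368927001953) 0.07903581652123276 ctr [0.4618 0.1451 0.079 ] len [0.0118 0.0369] yaw -47.96245205716496 ((4624.88330078125, 1444.30029296875), (120.08516693115234, 360.44140625), 41.59458541870117)
  flange (329.17608642578125, 233.447998046875) 26.222137451171875 0.03712911881825301 [0.4621 0.1444 0.0371]
w3 top ((372.6058349609375, 196.88731384277344), (48.16398620605469, 16.523183822631836), 88.21009063720703) 0.07896875774378415 ctr [0.4619 0.1444 0.079 ] len [0.0121 0.0361] yaw -47.14326226466161 ((4627.1025390625, 1442.5771484375), (123.42913818359375, 362.73492431640625), 41.83741760253906)
  flange (365.7356872558594, 189.29376220703125) 27.408952713012695 0.03715417973737434 [0.462  0.1443 0.0372]
tri top (array([0.46275942, 0.14428092, 0.07478447]), np.float64(0.0001248705425155523)) flange (array([0.46220734, 0.14423743, 0.03640248]), np.float64(0.00013499526572289738))
```

Call:
servo_tool([
  {"tx": 1.1,"ty": 2.1,"tz": -2,"yaw": 1.7,"claw": 5},
  {"tx": 1.08,"ty": 2.07,"tz": -3,"yaw": 1.7,"claw": 5},
  {"tx": 0,"ty": 0,"tz": -3,"yaw": 0,"claw": 5},
  {"tx": 0,"ty": 0,"tz": -3,"yaw": 0,"claw": 5},
  {"tx": 0,"ty": 0,"tz": -2,"yaw": 0,"claw": 5},
  {"tx": 0,"ty": 0,"tz": 0,"yaw": 0,"claw": 5},
  {"tx": 0,"ty": 0,"tz": 0,"yaw": 0,"claw": 5},
])

```text
time_s: 3.05
position: [0.4627, 0.1445, 0.1208]
tool_rot: [[-0.67, 0.743, 0.0], [0.743, 0.67, 0.0], [-0.0, 0.0, -1.0]]
ft_force: [0.6, 0.6, 0.8]
grip_width: 0.0498
gripper_force: 0.0
```

Run:
```python
from h import *
o=env.observe();R=np.array(o['tool_rot']);print(o['position'],np.degrees(np.arctan2(R[1,1],R[0,1])))
```

```text
[0.46274526 0.1444589  0.12084111] 42.04510298850581
```

Call:
servo_tool([
  {"tx": 0,"ty": 0,"tz": -2,"yaw": 0,"claw": 5},
  {"tx": 0,"ty": 0,"tz": -2,"yaw": 0,"claw": 5},
  {"tx": 0,"ty": 0,"tz": -1.9,"yaw": 0,"claw": 5},
  {"tx": 0,"ty": 0,"tz": 0,"yaw": 0,"claw": 5},
  {"tx": 0,"ty": 0,"tz": 0,"yaw": 0,"claw": 0.8},
  {"tx": 0,"ty": 0,"tz": 0,"yaw": 0,"claw": 0.8},
  {"tx": 0,"ty": 0,"tz": 0,"yaw": 0,"claw": 0.8},
  {"tx": 0,"ty": 0,"tz": 0,"yaw": 0,"claw": 0.8},
  {"tx": 0,"ty": 0,"tz": 0,"yaw": 0,"claw": 0.8},
  {"tx": 0,"ty": 0,"tz": 0,"yaw": 0,"claw": 0.8},
], newtons=80)

```text
time_s: 4.05
position: [0.4633, 0.1438, 0.0627]
tool_rot: [[-0.669, 0.743, 0.003], [0.743, 0.669, 0.0], [-0.002, 0.002, -1.0]]
ft_force: [-0.6, 0.1, 6.8]
grip_width: 0.011
gripper_force: 77.9
```

Call:
servo_tool([
  {"tx": 0,"ty": 0,"tz": 1,"yaw": 0,"claw": 0.8},
  {"tx": 0,"ty": 0,"tz": 2,"yaw": 0,"claw": 0.8},
  {"tx": 0,"ty": 0,"tz": 3,"yaw": 0,"claw": 0.8},
  {"tx": 0,"ty": 0,"tz": 4,"yaw": 0,"claw": 0.8},
  {"tx": 0,"ty": 0,"tz": 4,"yaw": 0,"claw": 0.8},
  {"tx": 0.34,"ty": -2.85,"tz": 0,"yaw": -4.75,"claw": 0.8},
  {"tx": 0.34,"ty": -2.85,"tz": 0,"yaw": -4.75,"claw": 0.8},
  {"tx": 0.34,"ty": -2.85,"tz": 0,"yaw": -4.75,"claw": 0.8},
  {"tx": 0.34,"ty": -2.85,"tz": 0,"yaw": -4.75,"claw": 0.8},
  {"tx": 0.34,"ty": -2.85,"tz": 0,"yaw": -4.75,"claw": 0.8},
  {"tx": 0.34,"ty": -2.85,"tz": 0,"yaw": -4.75,"claw": 0.8},
  {"tx": 0.34,"ty": -2.85,"tz": 0,"yaw": -4.75,"claw": 0.8},
  {"tx": 0.34,"ty": -2.85,"tz": 0,"yaw": -4.75,"claw": 0.8},
  {"tx": 0.34,"ty": -2.85,"tz": 0,"yaw": -4.75,"claw": 0.8},
  {"tx": 0.34,"ty": -2.85,"tz": 0,"yaw": -4.75,"claw": 0.8},
  {"tx": 0.34,"ty": -2.85,"tz": 0,"yaw": -4.75,"claw": 0.8},
  {"tx": 0.34,"ty": -2.85,"tz": 0,"yaw": -4.75,"claw": 0.8},
  {"tx": 0,"ty": 0,"tz": 0,"yaw": 0,"claw": 0.8},
  {"tx": 0,"ty": 0,"tz": 0,"yaw": 0,"claw": 0.8},
])

```text
time_s: 5.95
position: [0.5032, -0.1982, 0.2018]
tool_rot: [[0.259, 0.966, 0.0], [0.966, -0.259, 0.0], [0.0, 0.0, -1.0]]
ft_force: [-0.6, 0.4, -0.5]
grip_width: 0.0116
gripper_force: 78.0
```

Run:
```python
from h import *
im,d,M=grab('wrist','w4.png'); np.savez('pics/w4.npz',im=im,d=d,T=M['T'],fovy=M['fovy'],cx=M['cx'],cy=M['cy'])
o=env.observe();R=np.array(o['tool_rot']);print(o['time_s'],o['position'],np.degrees(np.arctan2(R[1,1],R[0,1])),o['ft_force'])
```

```text
6.0 [ 0.5031462  -0.19761747  0.20181893] -14.953655306096712 [-0.49121652 -0.47242308 -2.91287166]
```

Call:
servo_tool([
  {"tx": 0,"ty": 2,"tz": 0,"yaw": 0,"claw": 0.8},
  {"tx": 0,"ty": 2,"tz": 0,"yaw": 0,"claw": 0.8},
  {"tx": 0,"ty": 0,"tz": 0,"yaw": 0,"claw": 0.8},
  {"tx": 0,"ty": 0,"tz": 0,"yaw": 0,"claw": 0.8},
])

```text
time_s: 6.4
position: [0.5034, -0.1575, 0.2018]
tool_rot: [[0.257, 0.966, 0.0], [0.966, -0.257, -0.0], [-0.0, 0.0, -1.0]]
ft_force: [0.6, 0.3, -0.5]
grip_width: 0.0107
gripper_force: 78.0
```

Run:
```python
from h import *
im,d,M=grab('wrist','w5.png'); np.savez('pics/w5.npz',im=im,d=d,T=M['T'],fovy=M['fovy'],cx=M['cx'],cy=M['cy'])
o=env.observe();R=np.array(o['tool_rot']);print(o['time_s'],o['position'],np.degrees(np.arctan2(R[1,1],R[0,1])),o['ft_force'],o['grip_width'])
```

```text
6.45 [ 0.50345407 -0.1580302   0.2016614 ] -14.940894513857645 [ 0.49473583  0.04373957 -0.08072615] 0.01084093498898828
```

View pics/w4.png

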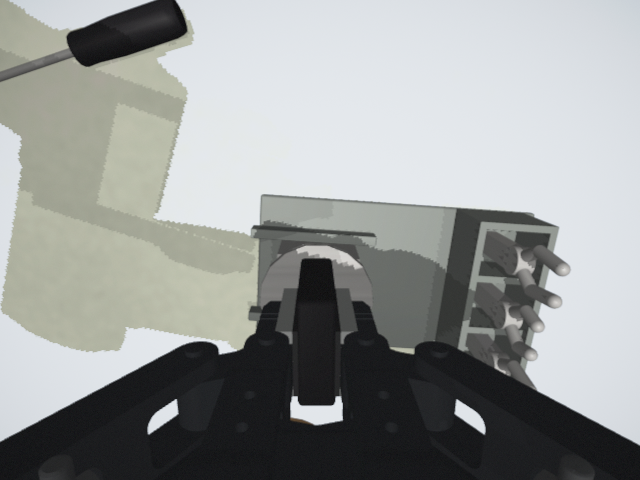

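The key hangs upright in the grip, with its paddle at (317,330), but it hides the lock behind it. The pliers are at right (520,290). The image-down direction is tool −x, so I pass over to the other side to look.

Call:
servo_tool([
  {"tx": -0.5,"ty": -3,"tz": 0,"yaw": 0,"claw": 0.8},
  {"tx": -0.6,"ty": -3,"tz": 0,"yaw": 0,"claw": 0.8},
  {"tx": -0.6,"ty": -3,"tz": 0,"yaw": 0,"claw": 0.8},
  {"tx": -0.6,"ty": -3,"tz": 0,"yaw": 0,"claw": 0.8},
  {"tx": -0.5,"ty": -2.6,"tz": 0,"yaw": 0,"claw": 0.8},
  {"tx": 0,"ty": 0,"tz": 0,"yaw": 0,"claw": 0.8},
  {"tx": 0,"ty": 0,"tz": 0,"yaw": 0,"claw": 0.8},
])

```text
time_s: 7.15
position: [0.4751, -0.3047, 0.2011]
tool_rot: [[0.26, 0.966, -0.0], [0.966, -0.26, 0.0], [0.0, -0.0, -1.0]]
ft_force: [-0.1, -0.1, -0.7]
grip_width: 0.0111
gripper_force: 78.0
```

Run:
```python
from h import *
im,d,M=grab('wrist','w6.png'); np.savez('pics/w6.npz',im=im,d=d,T=M['T'],fovy=M['fovy'],cx=M['cx'],cy=M['cy'])
o=env.observe();R=np.array(o['tool_rot']);print(o['time_s'],o['position'],np.degrees(np.arctan2(R[1,1],R[0,1])),o['ft_force'])
```

```text
7.2 [ 0.47533331 -0.30401303  0.20121311] -15.023643847517798 [-0.46275158  0.34135687 -1.25754808]
```

Call:
servo_tool([
  {"tx": 2,"ty": -0.5,"tz": 0,"yaw": 0,"claw": 0.8},
  {"tx": 2,"ty": -0.5,"tz": 0,"yaw": 0,"claw": 0.8},
  {"tx": 0,"ty": 0,"tz": 0,"yaw": 0,"claw": 0.8},
  {"tx": 0,"ty": 0,"tz": 0,"yaw": 0,"claw": 0.8},
])

```text
time_s: 7.6
position: [0.5155, -0.3133, 0.2011]
tool_rot: [[0.258, 0.966, -0.001], [0.966, -0.258, 0.0], [0.0, -0.001, -1.0]]
ft_force: [-0.0, 0.1, -1.1]
grip_width: 0.0113
gripper_force: 78.2
```

Run:
```python
from h import *
im,d,M=grab('wrist','w7.png'); np.savez('pics/w7.npz',im=im,d=d,T=M['T'],fovy=M['fovy'],cx=M['cx'],cy=M['cy'])
o=env.observe();R=np.array(o['tool_rot']);print(o['time_s'],o['position'],np.degrees(np.arctan2(R[1,1],R[0,1])),o['ft_force'],o['grip_width'])
```

```text
7.65 [ 0.51520268 -0.31342054  0.20127282] -14.958827950552315 [ 0.07353042 -0.17645759 -1.3061247 ] 0.010926521574254628
```

View pics/w6.png

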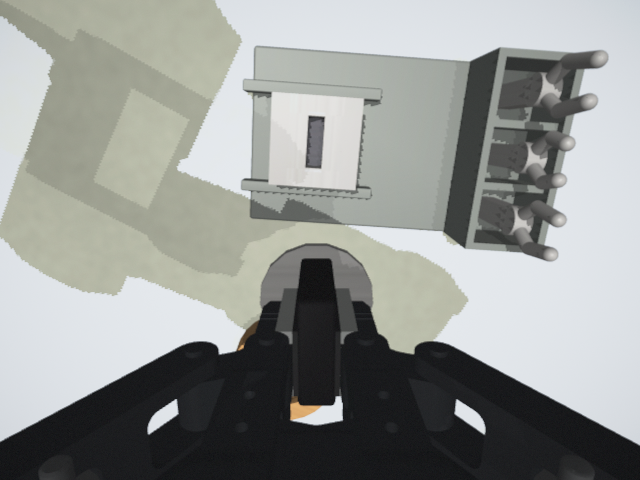

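The slot is clearly visible at (315,142) on the block's bright top (315,140), and the pliers are at right. The key's flange arc shows at (316,270). Next I measure the slot, the block and the key's offset in the hand.

```bash
cat > m3.py <<'E'
from h import *; from m2 import tri
S=[];Bk=[]
tc={'w6':(.47533,-.30401,.2012),'w7':(.5152,-.31342,.2012)}
for n in('w6','w7'):
    z=np.load(f'pics/{n}.npz'); P=pts(z['d'],z); g=cv2.cvtColor(z['im'],cv2.COLOR_RGB2GRAY)
    near=np.hypot(P[...,0]-.491,P[...,1]+.246)<.06
    top=(near&(np.abs(P[...,2]-.05)<.004)).astype(np.uint8); top[235:]=0
    c=max(cv2.findContours(top,0,1)[0],key=cv2.contourArea); rb=cv2.minAreaRect(c); zt=np.median(P[top>0][:,2])
    ins=np.zeros_like(top); cv2.fillPoly(ins,[np.int32(cv2.boxPoints((rb[0],(rb[1][0]*.85,rb[1][1]*.85),rb[2])))],1)
    sm=((g<150)&(ins>0)).astype(np.uint8); c=max(cv2.findContours(sm,0,1)[0],key=cv2.contourArea); rs=cv2.minAreaRect(c)
    for nm,r,L in(('block',rb,Bk),('slot',rs,S)):
        W=np.array([onz(z,*b,zt) for b in cv2.boxPoints(r)]); e=W[1:]-W[:-1]; l=np.linalg.norm(e[:2],axis=1); k=np.argmax(l)
        L.append(ray(z,*r[0])); print(n,nm,np.round(r[0],1),zt.round(4),W.mean(0).round(4),'size',l.round(4),'yaw',(np.degrees(np.arctan2(e[:2,1],e[:2,0]))%180).round(2))
    # held key
    t=np.array(tc[n]); q=np.array([.2588,.9659]); y=np.array([.9659,-.2588]); D=P[...,:2]-t[:2]; a=D@q; b=D@y; h=P[...,2]-t[2]
    k=(np.abs(b)<.005)&(np.abs(a)<.03)&(h>.01)&(h<.025); k[:200]=0
    print(' paddle top h',np.percentile(h[k],[5,50,95]).round(4),'a',np.percentile(a[k],[1,99]).round(4),k.sum())
    f=(np.abs(b)<.025)&(np.abs(a)<.03)&(h<-.015)&(h>-.032)&(g>100)
    print(' flange h',np.median(h[f]).round(4),'a max',np.percentile(a[f],99.5).round(4),'b',np.percentile(b[f],[.5,99.5]).round(4),f.sum())
print('tri slot',tri(*S),'block',tri(*Bk))
E
python3 m3.py
```

```text
w6 block [314.8 140.9] 0.0491 [ 0.4916 -0.2467  0.0491] size [0.0599 0.0599] yaw [ 68.91 161.07]
w6 slot [314.6 141.7] 0.0491 [ 0.4915 -0.2465  0.0491] size [0.0338 0.0107] yaw [ 70.87 161.51]
 paddle top h [0.0142 0.0163 0.0174] a [-0.0157  0.0196] 3660
 flange h -0.0257 a max 0.0239 b [-0.0205  0.0239] 3219
w7 block [253. 144.] 0.0491 [ 0.4912 -0.2465  0.0491] size [0.0603 0.0599] yaw [ 67.02 161.46]
w7 slot [253.2 145.1] 0.0491 [ 0.4913 -0.2466  0.0491] size [0.034  0.0106] yaw [ 70.54 163.36]
 paddle top h [0.0141 0.0163 0.0174] a [-0.015   0.0204] 3611
 flange h -0.0257 a max 0.0248 b [-0.0202  0.0242] 3227
tri slot (array([ 0.49155017, -0.24629802,  0.0499296 ]), np.float64(0.00012584700684277453)) block (array([ 0.49182564, -0.24571655,  0.05168495]), np.float64(9.779639755430807e-05))
```

```bash
cat > m4.py <<'E'
from h import *
tc={'w6':(.47533,-.30401,.2012),'w7':(.5152,-.31342,.2012)}
for n in('w6','w7'):
    z=np.load(f'pics/{n}.npz'); P=pts(z['d'],z); g=cv2.cvtColor(z['im'],cv2.COLOR_RGB2GRAY)
    near=np.hypot(P[...,0]-.4914,P[...,1]+.2465)<.022
    v,u=np.nonzero((g<150)&near&(np.arange(480)[:,None]<235)); W=np.array([onz(z,a,b,.0495)[:2] for a,b in zip(u,v)])
    C=np.cov(W.T); e=np.linalg.eigh(C)[1][:,1]; print(n,'slot pca',W.mean(0).round(4),np.degrees(np.arctan2(e[1],e[0]))%180,len(W))
    # block edges: ransac-free line fits on top mask boundaries
    top=(np.hypot(P[...,0]-.4914,P[...,1]+.2465)<.06)&(np.abs(P[...,2]-.049)<.003); top[235:]=0
    c=max(cv2.findContours(top.astype(np.uint8),0,1)[0],key=cv2.contourArea)[:,0]
    Wc=np.array([onz(z,a,b,.0495)[:2] for a,b in c])-[.4914,-.2465]
    th=np.radians(71); ex=np.array([np.sin(th),-np.cos(th)]); ey=np.array([np.cos(th),np.sin(th)])
    for nm,p,q in(('x',ex,ey),('y',ey,ex)):
        for s in(1,-1):
            k=(s*(Wc@p)>.026)&(np.abs(Wc@q)<.022); f=np.polyfit((Wc@q)[k],(Wc@p)[k],1); print('  edge',nm,s,f[1].round(4),np.degrees(np.arctan(f[0])).round(2),k.sum())
    # base plate yaw: front wall of rack box? plate edges at low z
    t=np.array(tc[n]); q=np.array([.2588,.9659]); y=np.array([.9659,-.2588]); D=P[...,:2]-t[:2]; a=D@q; b=D@y; h=P[...,2]-t[2]
    k=(np.abs(b)<.012)&(np.abs(a)<.016)&(h>.0145)&(h<.025)&(g<60); k[:200]=0
    print(' paddle b',np.percentile(b[k],[1,99]).round(4)); 
    rows=[(a[i][k[i]].mean(),b[i][k[i]].mean()) for i in range(480) if k[i].sum()>10]; rows=np.array(rows); print(' slope deg',np.degrees(np.polyfit(rows[:,0],rows[:,1],1)[0]))
    # plate outline low z<0.012? -> rails/box front wall
    m=(P[...,2]>.003)&(P[...,2]<.03)&(np.hypot(P[...,0]-.52,P[...,1]+.25)<.09); print(' z hist',np.histogram(P[...,2][m],bins=9)[0],)
E
python3 m4.py
```

```text
w6 slot pca [ 0.5012 -0.2493] 165.12030484496188 910
  edge x 1 0.03 0.06 68
  edge x -1 -0.0292 0.03 68
  edge y 1 0.0295 -0.08 68
  edge y -1 -0.0297 -0.03 64
 paddle b [-0.0098  0.0104]
 slope deg -0.7561478098593044
 z hist [20479  2732   187   169   396  2549   169   164   169]
w7 slot pca [ 0.4913 -0.2465] 70.86300556178644 828
  edge x 1 0.0302 -0.02 67
  edge x -1 -0.0294 0.69 68
  edge y 1 0.0296 -0.06 68
  edge y -1 -0.0297 -0.08 64
 paddle b [-0.0098  0.0104]
 slope deg -1.254905561071808
 z hist [20129  2685   126   134   345  2503   126   111   123]
```

Call:
servo_tool([
  {"tx": -0.8,"ty": 2.2,"tz": 0,"yaw": -2,"claw": 0.8},
  {"tx": -0.88,"ty": 2.2,"tz": 0,"yaw": -2.05,"claw": 0.8},
  {"tx": -0.8,"ty": 2.14,"tz": -2,"yaw": 0,"claw": 0.8},
  {"tx": 0,"ty": 0,"tz": -3,"yaw": 0,"claw": 0.8},
  {"tx": 0,"ty": 0,"tz": -3,"yaw": 0,"claw": 0.8},
  {"tx": 0,"ty": 0,"tz": -1.5,"yaw": 0,"claw": 0.8},
  {"tx": 0,"ty": 0,"tz": 0,"yaw": 0,"claw": 0.8},
  {"tx": 0,"ty": 0,"tz": 0,"yaw": 0,"claw": 0.8},
  {"tx": 0,"ty": 0,"tz": 0,"yaw": 0,"claw": 0.8},
])

```text
time_s: 8.55
position: [0.4909, -0.2492, 0.1076]
tool_rot: [[0.327, 0.945, 0.002], [0.945, -0.327, -0.001], [-0.001, 0.002, -1.0]]
ft_force: [-0.0, 0.8, -0.0]
grip_width: 0.0111
gripper_force: 78.2
```

```bash
cat > s.py <<'E'
from h import *
o=env.observe();R=np.array(o['tool_rot']);p=o['position'];d=np.array(p[:2])-[.4904,-.2480];print(o['time_s'],p.round(4),'yaw',np.degrees(np.arctan2(R[1,1],R[0,1])).round(2),'F',o['ft_force'].round(1),'M',o['wrist_torque'].round(2),'rackxy mm',(1e3*d@np.array([.9455,-.3256])).round(2),(1e3*d@np.array([.3256,.9455])).round(2))
E
python3 s.py
```

```text
8.55 [ 0.4909 -0.2492  0.1076] yaw -19.07 F [-0.   0.8 -0. ] M [-0.01 -0.03 -0.02] rackxy mm 0.88 -0.93
```

Call:
servo_tool([
  {"tx": 0,"ty": 0,"tz": -0.4,"yaw": 0,"claw": 0.8},
  {"tx": 0,"ty": 0,"tz": 0,"yaw": 0,"claw": 0.8},
])

```text
time_s: 8.75
position: [0.4906, -0.2489, 0.1025]
tool_rot: [[0.327, 0.945, 0.0], [0.945, -0.327, -0.0], [-0.0, 0.0, -1.0]]
ft_force: [-0.0, 0.5, -1.1]
grip_width: 0.011
gripper_force: 78.2
```

Call:
servo_tool([
  {"tx": 0,"ty": 0,"tz": 0,"yaw": 0,"claw": 0.8},
])

```text
time_s: 8.85
position: [0.4906, -0.2489, 0.1025]
tool_rot: [[0.327, 0.945, 0.0], [0.945, -0.327, -0.0], [-0.0, 0.0, -1.0]]
ft_force: [0.8, 0.1, -0.5]
grip_width: 0.011
gripper_force: 78.2
```

Call:
servo_tool([
  {"tx": 0,"ty": 0,"tz": -0.1,"yaw": 0,"claw": 0.8},
  {"tx": 0,"ty": 0,"tz": 0,"yaw": 0,"claw": 0.8},
])

```text
time_s: 9.05
position: [0.4906, -0.2489, 0.1013]
tool_rot: [[0.327, 0.945, -0.0], [0.945, -0.327, 0.0], [0.0, -0.0, -1.0]]
ft_force: [0.0, -0.6, -0.3]
grip_width: 0.011
gripper_force: 78.2
```

Call:
servo_tool([
  {"tx": 0,"ty": 0,"tz": -0.1,"yaw": 0,"claw": 0.8},
  {"tx": 0,"ty": 0,"tz": 0,"yaw": 0,"claw": 0.8},
])

```text
time_s: 9.25
position: [0.4906, -0.2489, 0.1002]
tool_rot: [[0.327, 0.945, -0.0], [0.945, -0.327, 0.0], [0.0, -0.0, -1.0]]
ft_force: [-0.1, 0.3, -0.5]
grip_width: 0.0108
gripper_force: 78.2
```

Call:
servo_tool([
  {"tx": 0.02,"ty": 0.07,"tz": 0,"yaw": 0,"claw": 0.8},
  {"tx": 0,"ty": 0,"tz": -0.1,"yaw": 0,"claw": 0.8},
  {"tx": 0,"ty": 0,"tz": 0,"yaw": 0,"claw": 0.8},
])

```text
time_s: 9.55
position: [0.4908, -0.2481, 0.0993]
tool_rot: [[0.327, 0.945, -0.0], [0.945, -0.327, 0.0], [0.0, -0.0, -1.0]]
ft_force: [0.1, 0.0, 0.1]
grip_width: 0.0107
gripper_force: 78.3
```

Call:
servo_tool([
  {"tx": 0,"ty": 0,"tz": -0.1,"yaw": 0,"claw": 0.8},
  {"tx": 0,"ty": 0,"tz": 0,"yaw": 0,"claw": 0.8},
])

```text
time_s: 9.75
position: [0.4905, -0.2481, 0.0983]
tool_rot: [[0.327, 0.945, -0.001], [0.945, -0.327, 0.0], [0.0, -0.001, -1.0]]
ft_force: [-1.9, 0.2, 1.0]
grip_width: 0.0111
gripper_force: 78.4
```

Call:
servo_tool([
  {"tx": 0,"ty": 0,"tz": -0.1,"yaw": 0,"claw": 0.8},
  {"tx": 0,"ty": 0,"tz": 0,"yaw": 0,"claw": 0.8},
])

```text
time_s: 9.95
position: [0.4905, -0.248, 0.097]
tool_rot: [[0.327, 0.945, -0.001], [0.945, -0.327, 0.001], [0.0, -0.001, -1.0]]
ft_force: [-2.2, 0.9, -0.0]
grip_width: 0.011
gripper_force: 78.4
```

```bash
python3 s.py
```

```text
9.95 [ 0.4905 -0.248   0.097 ] yaw -19.07 F [-2.2  0.9 -0. ] M [0.19 0.54 0.01] rackxy mm 0.11 0.02
```

Call:
servo_tool([
  {"tx": -0.04,"ty": 0.014,"tz": 0,"yaw": 0,"claw": 0.8},
  {"tx": 0,"ty": 0,"tz": -0.1,"yaw": 0,"claw": 0.8},
  {"tx": 0,"ty": 0,"tz": 0,"yaw": 0,"claw": 0.8},
])

```text
time_s: 10.25
position: [0.4904, -0.248, 0.0962]
tool_rot: [[0.327, 0.945, -0.0], [0.945, -0.327, 0.0], [0.0, -0.0, -1.0]]
ft_force: [-2.1, -0.2, 0.0]
grip_width: 0.0112
gripper_force: 78.3
```

```bash
python3 s.py
```

```text
10.25 [ 0.4904 -0.248   0.0962] yaw -19.07 F [-2.1 -0.2  0. ] M [0.11 0.38 0.04] rackxy mm 0.0 -0.02
```

Call:
servo_tool([
  {"tx": -0.05,"ty": 0.017,"tz": 0,"yaw": 0,"claw": 0.8},
  {"tx": 0,"ty": 0,"tz": -0.1,"yaw": 0,"claw": 0.8},
  {"tx": 0,"ty": 0,"tz": -0.1,"yaw": 0,"claw": 0.8},
  {"tx": 0,"ty": 0,"tz": 0,"yaw": 0,"claw": 0.8},
])

```text
time_s: 10.65
position: [0.49, -0.2479, 0.0942]
tool_rot: [[0.327, 0.945, 0.0], [0.945, -0.327, -0.0], [0.0, 0.0, -1.0]]
ft_force: [0.2, 0.1, -0.8]
grip_width: 0.0113
gripper_force: 78.2
```

```bash
python3 s.py
```

```text
10.65 [ 0.49   -0.2479  0.0942] yaw -19.07 F [ 0.2  0.1 -0.8] M [0.01 0.01 0.01] rackxy mm -0.4 -0.05
```

Call:
servo_tool([
  {"tx": 0,"ty": 0,"tz": -0.1,"yaw": 0,"claw": 0.8},
  {"tx": 0,"ty": 0,"tz": -0.1,"yaw": 0,"claw": 0.8},
  {"tx": 0,"ty": 0,"tz": -0.1,"yaw": 0,"claw": 0.8},
  {"tx": 0,"ty": 0,"tz": 0,"yaw": 0,"claw": 0.8},
])

```text
time_s: 11.05
position: [0.4899, -0.2478, 0.0912]
tool_rot: [[0.327, 0.945, -0.0], [0.945, -0.327, 0.0], [0.0, -0.0, -1.0]]
ft_force: [-0.4, -0.2, -0.9]
grip_width: 0.0111
gripper_force: 78.2
```

Call:
servo_tool([
  {"tx": 0,"ty": 0,"tz": -0.1,"yaw": 0,"claw": 0.8},
  {"tx": 0,"ty": 0,"tz": -0.1,"yaw": 0,"claw": 0.8},
  {"tx": 0,"ty": 0,"tz": -0.1,"yaw": 0,"claw": 0.8},
  {"tx": 0,"ty": 0,"tz": 0,"yaw": 0,"claw": 0.8},
])

```text
time_s: 11.45
position: [0.4899, -0.2478, 0.0882]
tool_rot: [[0.327, 0.945, -0.0], [0.945, -0.327, 0.0], [0.0, -0.0, -1.0]]
ft_force: [0.7, 0.1, -0.8]
grip_width: 0.011
gripper_force: 78.2
```

```bash
python3 s.py
```

```text
11.45 [ 0.4899 -0.2478  0.0882] yaw -19.07 F [ 0.7  0.1 -0.8] M [-0.02 -0.02 -0.  ] rackxy mm -0.55 -0.03
```

Call:
servo_tool([
  {"tx": 0,"ty": 0,"tz": -0.1,"yaw": 0,"claw": 0.8},
  {"tx": 0,"ty": 0,"tz": -0.1,"yaw": 0,"claw": 0.8},
  {"tx": 0,"ty": 0,"tz": -0.1,"yaw": 0,"claw": 0.8},
  {"tx": 0,"ty": 0,"tz": 0,"yaw": 0,"claw": 0.8},
])

```text
time_s: 11.85
position: [0.49, -0.2479, 0.0855]
tool_rot: [[0.327, 0.945, 0.0], [0.945, -0.327, -0.0], [-0.0, 0.0, -1.0]]
ft_force: [0.3, 0.8, 4.1]
grip_width: 0.0112
gripper_force: 78.6
```

Call:
servo_tool([
  {"tx": 0,"ty": 0,"tz": -0.1,"yaw": 0,"claw": 0.8},
  {"tx": 0,"ty": 0,"tz": -0.1,"yaw": 0,"claw": 0.8},
  {"tx": 0,"ty": 0,"tz": 0,"yaw": 0,"claw": 0.8},
])

```text
time_s: 12.15
position: [0.49, -0.2479, 0.0834]
tool_rot: [[0.327, 0.945, 0.0], [0.945, -0.327, -0.0], [-0.0, 0.0, -1.0]]
ft_force: [-1.2, 0.5, 3.6]
grip_width: 0.0109
gripper_force: 78.8
```

```bash
python3 s.py
```

```text
12.15 [ 0.49   -0.2479  0.0834] yaw -19.07 F [-1.2  0.5  3.6] M [ 0.1  0.2 -0. ] rackxy mm -0.44 -0.07
```

Call:
servo_tool([
  {"tx": 0,"ty": 0,"tz": -0.1,"yaw": 0,"claw": 0.8},
  {"tx": 0,"ty": 0,"tz": -0.1,"yaw": 0,"claw": 0.8},
  {"tx": 0,"ty": 0,"tz": 0,"yaw": 0,"claw": 0.8},
])

```text
time_s: 12.45
position: [0.49, -0.2479, 0.0814]
tool_rot: [[0.327, 0.945, 0.0], [0.945, -0.327, -0.0], [-0.0, 0.0, -1.0]]
ft_force: [-0.9, 0.4, 5.8]
grip_width: 0.0109
gripper_force: 79.0
```

Call:
servo_tool([
  {"tx": 0,"ty": 0,"tz": -0.1,"yaw": 0,"claw": 0.8},
  {"tx": 0,"ty": 0,"tz": 0,"yaw": 0,"claw": 0.8},
])

```text
time_s: 12.65
position: [0.49, -0.2479, 0.0805]
tool_rot: [[0.327, 0.945, 0.0], [0.945, -0.327, -0.0], [-0.0, 0.0, -1.0]]
ft_force: [-1.1, 0.9, 7.7]
grip_width: 0.0109
gripper_force: 79.2
```

Call:
servo_tool([
  {"tx": 0,"ty": 0,"tz": -0.05,"yaw": 0,"claw": 0.8},
  {"tx": 0,"ty": 0,"tz": 0,"yaw": 0,"claw": 0.8},
])

```text
time_s: 12.85
position: [0.49, -0.2479, 0.08]
tool_rot: [[0.327, 0.945, 0.0], [0.945, -0.327, -0.0], [-0.0, 0.0, -1.0]]
ft_force: [-0.6, 0.2, 6.6]
grip_width: 0.0108
gripper_force: 79.3
```

```bash
python3 s.py
```

```text
12.85 [ 0.49   -0.2479  0.08  ] yaw -19.07 F [-0.6  0.2  6.6] M [ 0.2   0.27 -0.03] rackxy mm -0.43 -0.09
```

Call:
servo_tool([
  {"tx": 0,"ty": 0,"tz": -0.07,"yaw": 0,"claw": 0.8},
  {"tx": 0,"ty": 0,"tz": 0,"yaw": 0,"claw": 0.8},
])

```text
time_s: 13.05
position: [0.49, -0.2479, 0.0794]
tool_rot: [[0.327, 0.945, 0.0], [0.945, -0.327, -0.0], [-0.0, 0.0, -1.0]]
ft_force: [-1.7, 2.2, 8.1]
grip_width: 0.0107
gripper_force: 79.4
```

Call:
servo_tool([
  {"tx": 0.022,"ty": -0.005,"tz": 0,"yaw": 7.5,"claw": 0.8},
  {"tx": 0.022,"ty": -0.004,"tz": 0,"yaw": 7.5,"claw": 0.8},
  {"tx": 0,"ty": 0,"tz": 0,"yaw": 0,"claw": 0.8},
])

```text
time_s: 13.35
position: [0.4908, -0.2483, 0.0796]
tool_rot: [[0.067, 0.998, 0.001], [0.998, -0.067, -0.001], [-0.001, 0.001, -1.0]]
ft_force: [-0.3, 0.5, 5.6]
grip_width: 0.0111
gripper_force: 79.4
```

```bash
python3 s.py
```

```text
13.35 [ 0.4908 -0.2483  0.0796] yaw -3.86 F [-0.3  0.5  5.6] M [0.08 0.11 0.05] rackxy mm 0.48 -0.18
```

Call:
servo_tool([
  {"tx": 0.022,"ty": 0.001,"tz": 0,"yaw": 7.5,"claw": 0.8},
  {"tx": 0.022,"ty": 0.002,"tz": 0,"yaw": 7.5,"claw": 0.8},
  {"tx": 0.021,"ty": 0.006,"tz": 0,"yaw": 7.5,"claw": 0.8},
  {"tx": 0.021,"ty": 0.008,"tz": 0,"yaw": 7.5,"claw": 0.8},
  {"tx": 0,"ty": 0,"tz": 0,"yaw": 0,"claw": 0.8},
])

```text
time_s: 13.85
position: [0.4918, -0.2482, 0.0796]
tool_rot: [[-0.441, 0.898, 0.002], [0.898, 0.441, -0.001], [-0.002, 0.001, -1.0]]
ft_force: [-0.2, -0.3, 6.5]
grip_width: 0.0116
gripper_force: 79.4
```

```bash
python3 s.py
```

```text
13.85 [ 0.4918 -0.2482  0.0796] yaw 26.15 F [-0.2 -0.3  6.5] M [ 0.01 -0.    0.07] rackxy mm 1.39 0.27
```

Call:
servo_tool([
  {"tx": 0.018,"ty": 0.012,"tz": 0,"yaw": 7.5,"claw": 0.8},
  {"tx": 0.018,"ty": 0.012,"tz": 0,"yaw": 7.5,"claw": 0.8},
  {"tx": 0.015,"ty": 0.016,"tz": 0,"yaw": 7.5,"claw": 0.8},
  {"tx": 0.015,"ty": 0.016,"tz": 0,"yaw": 7.5,"claw": 0.8},
  {"tx": 0.01,"ty": 0.02,"tz": 0,"yaw": 7.5,"claw": 0.8},
  {"tx": 0.01,"ty": 0.02,"tz": 0,"yaw": 7.5,"claw": 0.8},
  {"tx": 0,"ty": 0,"tz": 0,"yaw": 0,"claw": 0.8},
  {"tx": 0,"ty": 0,"tz": 0,"yaw": 0,"claw": 0.8},
])

```text
time_s: 14.65
position: [0.4926, -0.2473, 0.0797]
tool_rot: [[-0.945, 0.326, 0.002], [0.326, 0.945, -0.001], [-0.002, -0.001, -1.0]]
ft_force: [0.2, -0.1, 7.2]
grip_width: 0.0112
gripper_force: 79.4
```

```bash
python3 s.py
```

```text
14.65 [ 0.4926 -0.2473  0.0797] yaw 70.95 F [ 0.2 -0.1  7.2] M [0.03 0.03 0.03] rackxy mm 1.87 1.43
```

Call:
servo_tool([
  {"tx": 0,"ty": 0,"tz": 0.1,"yaw": 0,"claw": 0.8},
  {"tx": 0,"ty": 0,"tz": 0.1,"yaw": 0,"claw": 0.8},
  {"tx": 0,"ty": 0,"tz": 0,"yaw": 0,"claw": 0.8},
])

```text
time_s: 14.95
position: [0.4926, -0.2472, 0.0816]
tool_rot: [[-0.945, 0.327, 0.002], [0.327, 0.945, -0.001], [-0.002, -0.001, -1.0]]
ft_force: [1.2, -0.4, 5.6]
grip_width: 0.0112
gripper_force: 79.4
```

Call:
servo_tool([
  {"tx": 0,"ty": 0,"tz": 0.1,"yaw": 0,"claw": 0.8},
  {"tx": 0,"ty": 0,"tz": 0,"yaw": 0,"claw": 0.8},
])

```text
time_s: 15.15
position: [0.4926, -0.2472, 0.0825]
tool_rot: [[-0.945, 0.327, 0.001], [0.327, 0.945, -0.001], [-0.002, -0.001, -1.0]]
ft_force: [0.5, -0.2, 5.4]
grip_width: 0.0112
gripper_force: 79.4
```

Call:
servo_tool([
  {"tx": 0,"ty": 0,"tz": 0.05,"yaw": 0,"claw": 0.8},
  {"tx": 0,"ty": 0,"tz": 0,"yaw": 0,"claw": 0.8},
])

```text
time_s: 15.35
position: [0.4926, -0.2472, 0.0829]
tool_rot: [[-0.945, 0.327, 0.001], [0.327, 0.945, -0.001], [-0.002, -0.001, -1.0]]
ft_force: [2.7, -1.7, 4.9]
grip_width: 0.0111
gripper_force: 79.2
```

```bash
python3 s.py
```

```text
15.35 [ 0.4926 -0.2472  0.0829] yaw 70.93 F [ 2.7 -1.7  4.9] M [-0.16 -0.32 -0.03] rackxy mm 1.78 1.46
```

Call:
servo_tool([
  {"tx": 0.05,"ty": -0.02,"tz": 0,"yaw": 0,"claw": 0.8},
  {"tx": 0,"ty": 0,"tz": 0.05,"yaw": 0,"claw": 0.8},
  {"tx": 0,"ty": 0,"tz": 0,"yaw": 0,"claw": 0.8},
])

```text
time_s: 15.65
position: [0.4927, -0.2472, 0.0832]
tool_rot: [[-0.945, 0.327, 0.0], [0.327, 0.945, -0.0], [-0.0, -0.0, -1.0]]
ft_force: [1.4, -1.4, 4.3]
grip_width: 0.0111
gripper_force: 79.0
```

Call:
servo_tool([
  {"tx": 0,"ty": 0,"tz": 0.05,"yaw": 0,"claw": 0.8},
  {"tx": 0,"ty": 0,"tz": 0,"yaw": 0,"claw": 0.8},
])

```text
time_s: 15.85
position: [0.4926, -0.2472, 0.0837]
tool_rot: [[-0.945, 0.327, 0.0], [0.327, 0.945, -0.0], [-0.0, -0.0, -1.0]]
ft_force: [0.8, -3.2, 4.4]
grip_width: 0.011
gripper_force: 79.0
```

Call:
servo_tool([
  {"tx": 0,"ty": 0,"tz": 0.05,"yaw": 0,"claw": 0.8},
  {"tx": 0,"ty": 0,"tz": 0,"yaw": 0,"claw": 0.8},
])

```text
time_s: 16.05
position: [0.4926, -0.2471, 0.0842]
tool_rot: [[-0.945, 0.327, 0.0], [0.327, 0.945, -0.0], [-0.0, -0.0, -1.0]]
ft_force: [1.8, -2.1, 3.8]
grip_width: 0.0112
gripper_force: 78.9
```

```bash
python3 s.py
```

```text
16.05 [ 0.4926 -0.2471  0.0842] yaw 70.93 F [ 1.8 -2.1  3.8] M [-0.43 -0.23  0.01] rackxy mm 1.82 1.54
```

Call:
servo_tool([
  {"tx": 0.03,"ty": -0.04,"tz": 0,"yaw": 0,"claw": 0.8},
  {"tx": 0,"ty": 0,"tz": 0.05,"yaw": 0,"claw": 0.8},
  {"tx": 0,"ty": 0,"tz": 0,"yaw": 0,"claw": 0.8},
])

```text
time_s: 16.35
position: [0.4927, -0.2472, 0.0844]
tool_rot: [[-0.945, 0.327, -0.001], [0.327, 0.945, 0.001], [0.001, 0.0, -1.0]]
ft_force: [-0.3, -0.4, 1.7]
grip_width: 0.0106
gripper_force: 78.8
```

Call:
servo_tool([
  {"tx": 0,"ty": 0,"tz": 0.05,"yaw": 0,"claw": 0.8},
  {"tx": 0,"ty": 0,"tz": 0,"yaw": 0,"claw": 0.8},
])

```text
time_s: 16.55
position: [0.4927, -0.2472, 0.0848]
tool_rot: [[-0.945, 0.327, -0.001], [0.327, 0.945, 0.001], [0.001, 0.0, -1.0]]
ft_force: [-0.1, -0.4, -0.5]
grip_width: 0.0112
gripper_force: 78.2
```

Call:
servo_tool([
  {"tx": 0,"ty": 0,"tz": 0.05,"yaw": 0,"claw": 0.8},
  {"tx": 0,"ty": 0,"tz": 0,"yaw": 0,"claw": 0.8},
])

```text
time_s: 16.75
position: [0.4926, -0.2472, 0.0849]
tool_rot: [[-0.945, 0.327, -0.001], [0.327, 0.945, 0.001], [0.001, 0.001, -1.0]]
ft_force: [1.5, -2.4, -8.8]
grip_width: 0.0115
gripper_force: 77.8
```

```bash
python3 s.py
```

```text
16.75 [ 0.4926 -0.2472  0.0849] yaw 70.93 F [ 1.5 -2.4 -8.8] M [-0.35 -0.31 -0.03] rackxy mm 1.82 1.49
```

Call:
servo_tool([
  {"tx": 0,"ty": 0,"tz": -0.06,"yaw": 0,"claw": 0.8},
  {"tx": 0,"ty": 0,"tz": 0,"yaw": 0,"claw": 0.8},
])

```text
time_s: 16.95
position: [0.4927, -0.2472, 0.0848]
tool_rot: [[-0.945, 0.327, -0.001], [0.327, 0.945, 0.001], [0.001, 0.0, -1.0]]
ft_force: [-0.1, -0.8, -4.9]
grip_width: 0.0107
gripper_force: 78.3
```

Call:
servo_tool([
  {"tx": 0,"ty": 0,"tz": 0,"yaw": 0,"claw": 2},
  {"tx": 0,"ty": 0,"tz": 0,"yaw": 0,"claw": 4},
  {"tx": 0,"ty": 0,"tz": 0,"yaw": 0,"claw": 4},
  {"tx": 0,"ty": 0,"tz": 0,"yaw": 0,"claw": 4},
  {"tx": 0,"ty": 0,"tz": 0,"yaw": 0,"claw": 4},
], newtons=20)

```text
time_s: 17.45
position: [0.4929, -0.2475, 0.0852]
tool_rot: [[-0.945, 0.327, 0.0], [0.327, 0.945, -0.0], [-0.0, -0.0, -1.0]]
ft_force: [0.4, 0.4, 0.2]
grip_width: 0.04
gripper_force: 0.0
```

Call:
servo_tool([
  {"tx": 0,"ty": 0,"tz": 1,"yaw": 0,"claw": 4},
  {"tx": 0,"ty": 0,"tz": 2,"yaw": 0,"claw": 4},
  {"tx": 0,"ty": 0,"tz": 3,"yaw": 0,"claw": 4},
  {"tx": 0,"ty": 0,"tz": 3,"yaw": 0,"claw": 4},
  {"tx": -2,"ty": 1,"tz": 3,"yaw": 0,"claw": 4},
  {"tx": -2,"ty": 1,"tz": 0,"yaw": 0,"claw": 4},
  {"tx": 0,"ty": 0,"tz": 0,"yaw": 0,"claw": 4},
  {"tx": 0,"ty": 0,"tz": 0,"yaw": 0,"claw": 4},
])

```text
time_s: 18.25
position: [0.453, -0.2275, 0.2057]
tool_rot: [[-0.945, 0.327, 0.001], [0.327, 0.945, -0.001], [-0.001, -0.0, -1.0]]
ft_force: [0.4, -0.7, 0.3]
grip_width: 0.0399
gripper_force: 0.0
```

```bash
python3 - <<'E'
from h import *
im,d,M=grab('wrist','w8.png'); P=pts(d,M)
for lo,hi,nm in((.085,.106,'paddle top'),(.056,.064,'flange')):
    m=(np.hypot(P[...,0]-.4914,P[...,1]+.2465)<.03)&(P[...,2]>lo)&(P[...,2]<hi); Q=P[m]; 
    print(nm,len(Q),Q.mean(0).round(4) if len(Q) else '',cv2.minAreaRect((Q[:,:2]*1e3).astype(np.float32)) if len(Q) else '')
E
python3 s.py
```

```text
paddle top 1189 [ 0.4891 -0.2457  0.0997] ((491.7430725097656, -246.78314208984375), (11.970756530761719, 36.650455474853516), 70.92208099365234)
flange 1985 [ 0.4895 -0.2455  0.059 ] ((490.9691162109375, -246.28016662597656), (45.208953857421875, 43.93678283691406), 67.74622344970703)
18.3 [ 0.4532 -0.2277  0.2053] yaw 70.93 F [-0.6 -0.2  0.7] M [-0.01 -0.08 -0.07] rackxy mm -41.75 7.09
```

View pics/w8.png

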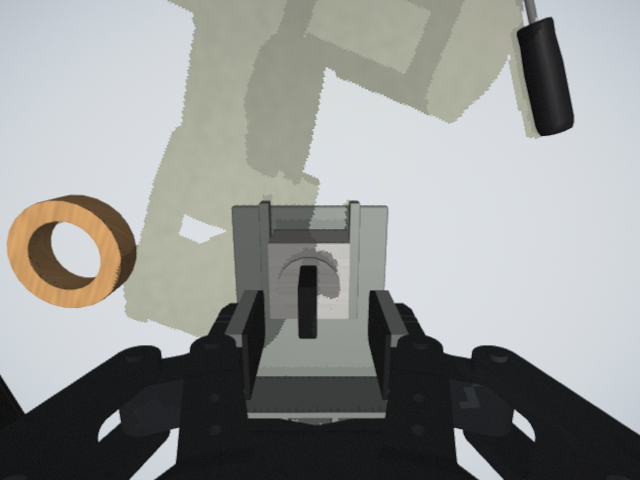

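The key stands alone and upright at (308,300), with its paddle along the rack's x axis. Its flange top reads 59 mm on a camera that reads the 50 mm block top as 49.1 mm, which matches the expected locked height of 60 mm. I'm handing in.

```bash
python3 -c "
from rig import env
print(env.close_job())"
```

```text
the job is handed in; nothing more can be done
None
```

The T-key is locked in the rack: through the slot, pressed down, turned a quarter turn, seated in the cross groove and standing upright when let go. The job was handed in at about 18 s, and the highest wrist force I read while the key was in the lock was about 9 N.

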